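Loosen a stuck jar lid in a one-hand ratchet jar vise

ROBOT

A 7-joint arm with a two-finger parallel gripper is mounted at the origin on a cart in front of the work surface, level with it; the furniture and walls round the work are solid. World frame = base frame: x ahead of the robot, y to its left, z up, the work surface at z = 0. Lengths are in m, angles in rad, forces in N, time in s.
With the tool pointing down it reaches from about 0.375 to 0.925 m from the base axis. Payload 3.1 kg.
Tool frame: the origin (TCP) lies at the very end of the fingers, on their centre line; the grasp point (between the pads) lies 19 mm behind it; z points along the fingers, y is the line along which they close (so a half turn about z gives the same grasp; the last joint's range is limited). The gripper opens to 85 mm and grips with 20 to 120 N. Pads are 22 mm wide; open, the fingers measure 114 mm over their backs; the gripper's body (76 mm by 85 mm) begins 54 mm behind the grasp point. The pads swing forward as they close: fully open they stand 13 mm farther back than shut.
Start: joints at [-1.345, 0.383, 0.044, 1.598, -0.018, 1.161, -0.05], TCP at [0.207, 0.616, 0.231] pointing down, gripper open.
Joint ranges: [-2.61, 2.61], [-0.41, 2.15], [-1.48, 1.57], [0, 2.5], [-1.57, 4.71], [0.05, 1.97], [-2.85, 2.85]. Speed limits (rad/s): [2.79, 2.79, 3.14, 3.14, 3.14, 3.14, 3.14].

INTERFACE

Orientations are given as a unit quaternion [w, x, y, z].
In Python, from station import state, imaging, ticket gives the robot as it stands.
- The arm moves only by the tool move_arm, never from a script. Its argument "targets" is a list that holds one entry, the list of rows, each a list of 7 numbers: the shift along the tool's x, y, z in parts of the range, where 1.0 means 1 m, then the turn, a rotation vector about the tool's x, y, z in fractions of the full range, 1 being 180 degrees, then the finger opening in m, from 0 to 0.0854. A call has 1 to 5 rows; each row is the pose to reach, as a shift and turn from the pose commanded when the call began, along the tool's axes at that moment; what a row does not reach only later rows make up. A row lasts 1/10 s, in which the tool goes at most 50 mm and 8.59 degrees, less where a joint would pass 70% of its speed; a pose out of reach is approached as far as the arm can. Shift and turn numbers lie between -1 and 1, and a call with a number outside is refused. A call with a gripper value outside its range is refused whole. The fingers move at their own pace and stop on an object; the grip force is fixed at half the most. Time passes only in rows, so rows that repeat a pose let the fingers close. It gives the time, the measured TCP pose, the force, the opening and the grip force at its end, in the units of the state.
- state(): the state, without advancing time (a new reading comes with each control period).
- imaging.read_camera(name): name is "scene" or "top" or "wrist"; returns a dict with "img" (420x560x3 uint8, red, green, blue), "z_map" (420x560 float32, m along the optical axis (not along the pixel's ray), 0 where there is no reading), "vfov" (degrees; the focal length in pixels is half the picture's height over the tangent of half this angle, whatever the lens; pixels are square), "cx", "cy" (the principal point, pixels), "T" (4x4, takes a point from camera to world coordinates). Camera axes: x right, y down, z forward; pixel columns grow to the right and rows downward; lengths in m; the calibration is good to about 2 mm. A picture is of the moment at which its call begins.
- ticket.hand_in(): hands the job in; it is judged then, once.
The state is a dict: "time_s": time; "q": joint angles; "qd": joint speeds; "joint_torque": joint torques, N m; "tcp_pos": TCP position; "orientation": TCP orientation; "wrist_force": force on the tool from outside, world axes, zero at the start; "wrist_torque": the same for the moment, N m; "finger_gap": finger opening in m; "gripper_force": force on a finger pad.
Only numpy, scipy, OpenCV 4.12 (cv2) and the standard library are available. Lean on these libraries where they do the work, as an engineer would, in place of code of your own. Each camera call takes 0.05 s, during which the arm holds its last target. There are 200 camera calls.

TASK

The twist-off lid of the preserving jar that stands loose in the jar vise is stuck: pump the vise's trigger until the ratchet jaw grips the jar firmly and keeps its grip with the trigger let go, but stop as soon as the trigger turns stiff, because the jar is glass and a harder squeeze would crack it. Then turn the lid anticlockwise (seen from above) by a good sixth of a turn, about 60 degrees or more, while the vise holds the jar. Last, press the release paddle down until the jaw has run all the way back, and leave the jar standing upright and free in the vise with its lid on; do not disturb the mug, the tomato or the lemon.

Things in the scene. Friction and masses are not known exactly. Their poses are not given: they have to be found in the camera images.
- vise: Jar vise, fixed to the worktop: pale wooden board (146 x 282 mm, top 14 mm high), black clamp head (90 mm high, 34 mm wide) on a toothed steel bar, two black jaws. Origin on the worktop under the bar, z up. +y runs along the bar from the moving jaw to the head: the way the trigger is pulled and the jaw advances. The jar stands on its -x side (away from the robot), 65 mm from the bar.
- jar_seat (a point): Middle of the jar's foot when it is pressed home in the fixed jaw: on the rubber mat, 16 mm above the worktop, at vise x = -65, y = -50 mm. The fixed jaw's rubber V (120 degrees) has its apex 37 mm to the +y side. Both jaws reach up to 86 mm above the worktop, so the lid stands clear above them.
- grip_top (a point): Top of the fixed black pistol grip on the head, 152 mm above the worktop, 19 mm thick along vise y and 30 mm wide. The trigger stands on its -y side; trigger and grip measure 66 mm over their outsides at rest.
- trigger_face (a point): Middle of the grey trigger's face away from the grip (facing vise -y), 126 mm high; moves with it. Trigger: upright bar 26 mm wide, 10 mm thick, free from 92 to 151 mm height; push it at 117 mm or higher. It swings about a level pivot at vise y = 40, z = 32 mm, leaning 10 degrees to -y at rest, 10 degrees to the grip when fully pulled: the face moves 33 mm to +y.
- trigger (a joint): Trigger angle, rad: 0 let go (sprung back), 0.35 at its hard stop. The first 0.1 is idle; a full pull moves the jaw two teeth (8 mm). A free pull takes 2 to 6 N; with the pad on the jar it grows steadily; the tooth for a firm hold (18 N on the jar) clicks in at 12 to 14 N (15 to 17 N in all with rubbing); 18 to 19 N is enough, over 21 N endangers the glass (44 N on the jar).
- jaw (a joint): Travel of the moving jaw and bar in m: 0 fully open, 0.029 where the pad just touches a jar standing against the fixed jaw, about 0.0335 when it holds firmly. It starts between 0 and 0.012. Held by ratchet teeth of 4 mm pitch (rests near 0.002, 0.006 .. 0.030, 0.034); a light spring (4 to 5 N) runs it back to 0 while the release is pressed.
- jaw_pad: V pad of the moving jaw (steel back, rubber faces, 62 mm wide, 50 mm high) on a spring of 4 N/mm. Its origin lies at the vise's origin when the jaw is fully open and moves with the pad along vise y; its V apex is 116 mm to the -y side and 65 mm to the -x side of this origin.
- release_top (a point): Middle of the top of the grey release paddle (24 x 34 mm, 91 to 94 mm above the worktop), in front of the head on the bar's line. Press it straight down 7 to 11 mm (7 to 12 N under clamp load, 2 to 5 N unloaded; its stop lies at 13 mm) and hold it down about 0.5 s while the jaw runs back.
- release (a joint): Release paddle angle in rad: 0 to 0.08 let go with the pawl in the teeth, 0.30 fully pressed (44 mm arm); the pawl is clear of the teeth from about 0.13.
- jar: Preserving jar, glass, filled with dark red-brown preserve, plain paper band, 64 mm in diameter, 110 mm tall with its lid, 0.35 to 0.55 kg; origin at the centre of its underside, z up. It stands loose between the jaws at the start.
- lid_top (a point): Centre of the top of the jar's round steel lid (58 mm in diameter, its side wall 16 mm high, top 126 mm above the worktop).
- lid (a joint): Turn of the lid against the jar in rad, positive anticlockwise seen from above: 0 tight at the start, up to 1.5. It is stiff (0.3 N m) and stays where it is left; an unclamped jar turns with it.
- mug: White mug, 83 mm wide, 93 mm high, on the left of the vise, nearer the sink; origin at the centre of its underside. Leave alone.
- tomato: Tomato, 69 mm wide, on the right; origin at its underside. Leave alone.
- lemon: Lemon, 71 x 53 mm, on the right; origin at its underside. Leave alone.

How it is judged:
By the outcome, as a careful person would: the job done as asked, in the order asked, and still so for the second after the job is handed in, with the robot touching nothing.
It also fails if it takes over 54 s, if anything falls off the work surface, if the arm or the gripper's body presses on something with over 40 N, if the wrist force passes 120 N, or if a joint passes its speed limit or range.

## Working session

There is one attempt and no reset: what is moved stays moved. The work goes in short steps, Python scripts to look and compute and a tool call to move; the robot and the scene stay as the last step left them, time stands still between calls to the robot, and variables do not carry over. Pictures are saved under pics/ and viewed, at most 13 in all, crops included, and the job is handed in when it is done.

Besides the shell and the picture viewer there is one more tool, called after "Call:" as name(argument=value, ...), one argument or row to a line, values as JSON. move_arm: Moves the arm, as the interface text tells. Its arguments: {"type":"object","properties":{"targets":{"type":"array"}},"required":["targets"]}

```bash
mkdir -p pics
cat > h.py <<'E'
import numpy as np, cv2
from station import state, imaging, ticket
def cam(n):
    d=imaging.read_camera(n); f=d["img"].shape[0]/2/np.tan(np.radians(d["vfov"])/2); d["f"]=f; return d
def pts(d):
    z=d["z_map"]; v,u=np.indices(z.shape)
    p=np.stack([(u-d["cx"])/d["f"]*z,(v-d["cy"])/d["f"]*z,z,np.ones_like(z)],-1)@d["T"].T
    p=p[...,:3]; p[z==0]=np.nan; return p
def ray(d,u,v,h):
    r=d["T"][:3,:3]@np.array([(u-d["cx"])/d["f"],(v-d["cy"])/d["f"],1]); o=d["T"][:3,3]
    return o+r*(h-o[2])/r[2]
def save(n,img): cv2.imwrite(f"pics/{n}.png",cv2.cvtColor(img,cv2.COLOR_RGB2BGR))
E
python3 - <<'E'
from h import *
s=state(); print({k:np.round(v,3) for k,v in s.items()})
for n in("scene","top"):
    d=cam(n); save(n,d["img"]); np.save(n+".npy",pts(d)); np.savez(n+".npz",**d); print(n,d["vfov"],np.round(d["T"],3))
E
```

```text
{'time_s': np.float64(0.0), 'q': array([-1.345,  0.384,  0.044,  1.6  , -0.018,  1.161, -0.05 ]), 'qd': array([ 0.001, -0.001, -0.001, -0.   , -0.001,  0.001, -0.002]), 'joint_torque': array([-0.0000e+00, -4.3346e+01,  1.0250e+00, -2.4951e+01,  1.1000e-02,
        1.1000e-02,  0.0000e+00]), 'tcp_pos': array([0.206, 0.615, 0.23 ]), 'orientation': array([-0.   ,  0.161,  0.987, -0.001]), 'wrist_force': array([-0.878, -0.272,  0.335]), 'wrist_torque': array([-0.06 ,  0.014, -0.051]), 'gripper_force': np.float64(0.0), 'finger_gap': np.float64(0.086)}
scene 44.955321112178744 [[ 0.791 -0.343  0.507 -0.194]
 [-0.612 -0.459  0.644 -0.908]
 [ 0.012 -0.82  -0.573  0.925]
 [ 0.     0.     0.     1.   ]]
top 42.64299580899086 [[ 2.000e-03 -9.810e-01  1.960e-01  1.870e-01]
 [-1.000e+00 -3.000e-03 -5.000e-03  1.000e-03]
 [ 5.000e-03 -1.960e-01 -9.810e-01  1.619e+00]
 [ 0.000e+00  0.000e+00  0.000e+00  1.000e+00]]
```

View pics/scene.png

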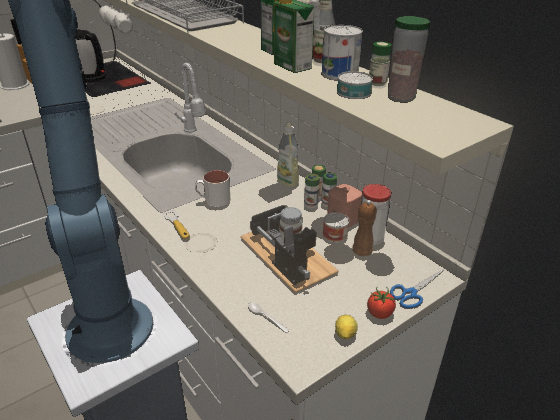

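View pics/top.png

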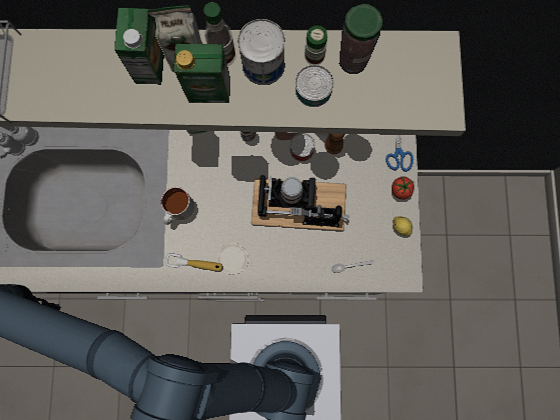

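The scene shows the vise at about (290,245), with the mug on its left at (215,190), the lemon at (346,326) and the tomato at (381,304). In the top view, the board spans (252–347,178–230), the lid is at (291,188) and the head and trigger are near (325,213). Vise +y points to image right. Next I measure.

Run:
```python
from h import *
d=dict(np.load("top.npz")); P=pts(d); img=d["img"]
hsv=cv2.cvtColor(img,cv2.COLOR_RGB2HSV)
x0,y0,x1,y1=235,160,365,245
Z=P[...,2]
sub=np.zeros(Z.shape,bool); sub[y0:y1,x0:x1]=1
bm=sub&(hsv[...,1]>70)&(hsv[...,0]>6)&(hsv[...,0]<28)&(Z<0.03)
b=P[bm]; print("board n",bm.sum(),"z",np.median(b[:,2]))
r=cv2.minAreaRect((b[:,:2]*1000).astype(np.float32)); print("rect",r)
print(np.round(cv2.boxPoints(r),1))
def rep(n,m):
    q=P[m]; 
    if len(q): print(n,len(q),"med",np.round(np.median(q,0)*1000),"min",np.round(q.min(0)*1000),"max",np.round(q.max(0)*1000))
for lo,hi in((.155,.2),(.145,.155),(.12,.135),(.1,.12),(.085,.1)): rep((lo,hi),sub&(Z>lo)&(Z<hi))
# lid circle
lm=sub&(abs(Z-.126)<.006)&(np.indices(Z.shape)[1]<310); q=P[lm]; c,rad=cv2.minEnclosingCircle((q[:,:2]*1000).astype(np.float32)); print("lid",c,rad)
print("shelf",np.round(np.nanmedian(P[60:100,300:440].reshape(-1,3),0),3), np.round(P[125,250:450:50],3))
save("crop",cv2.resize(img[y0:y1,x0:x1],None,fx=6,fy=6,interpolation=cv2.INTER_CUBIC))
s=dict(np.load("scene.npz")); save("crop2",cv2.resize(s["img"][190:300,230:345],None,fx=5,fy=5,interpolation=cv2.INTER_CUBIC))
```

```text
board n 1928 z 0.014268008819395162
rect ((538.3292846679688, -42.11546325683594), (283.6476135253906, 215.0729217529297), 86.80704498291016)
[[ 423.1 -177.7]
 [ 637.8 -189.7]
 [ 653.6   93.5]
 [ 438.9  105.5]]
(0.155, 0.2) 11 med [ 456. -139.  156.] min [ 448. -147.  155.] max [464. -89. 158.]
(0.145, 0.155) 78 med [ 462. -140.  149.] min [ 446. -154.  145.] max [475. -87. 155.]
(0.12, 0.135) 307 med [531. -15. 126.] min [ 445. -150.  120.] max [561.  14. 135.]
(0.1, 0.12) 80 med [509. -29. 111.] min [ 445. -149.  100.] max [562.  14. 120.]
(0.085, 0.1) 582 med [496. -44.  89.] min [ 443. -154.   85.] max [576.  83. 100.]
lid (532.123291015625, -15.427435874938965) 29.24165153503418
shelf [ 0.709 -0.194  0.451] [[ 0.599  0.082  0.454]
 [ 0.601 -0.032  0.452]
 [ 0.602 -0.146  0.45 ]
 [ 0.602 -0.261  0.449]]
```

View pics/crop.png

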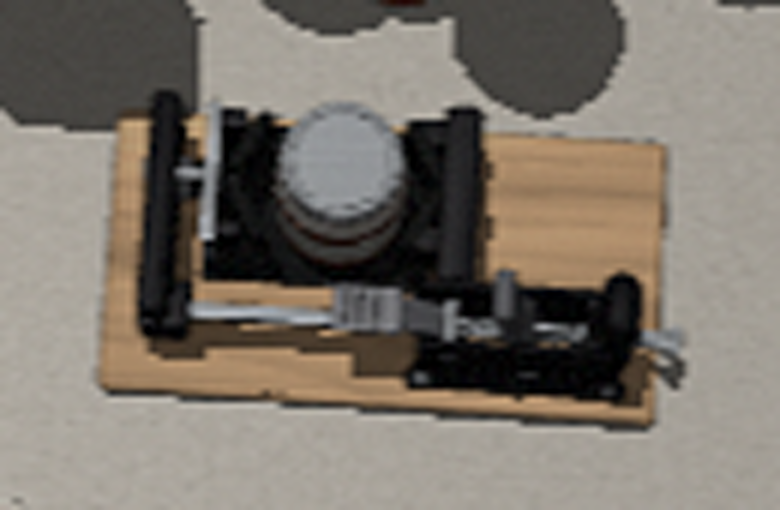

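View pics/crop2.png

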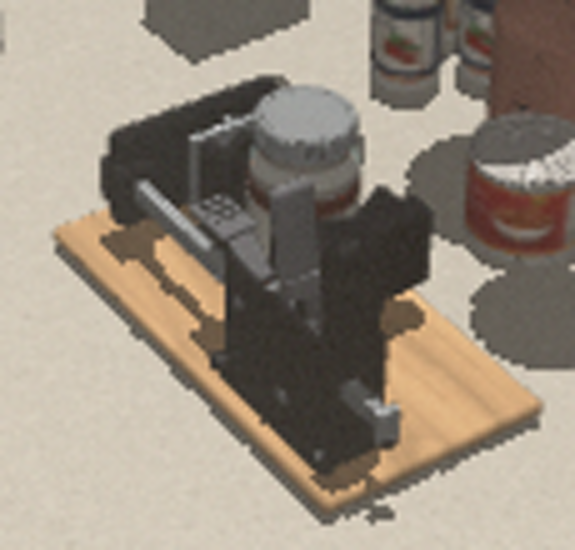

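The crops show the lid at crop (340,160), the release paddle at (368,308), the trigger top at (508,295), the grip at (622,300) and the moving jaw's steel back at (210,170). Next come the vise's yaw, origin and jaw travel.

Run:
```python
from h import *
d=dict(np.load("top.npz")); P=pts(d); Z=P[...,2]
c=[ray(d,235+(u-2.5)/6,160+(v-2.5)/6,.014)*1000 for u,v in((118,118),(664,145),(652,422),(102,388))]
C=np.array(c)[:,:2]; print(C.round(), [np.linalg.norm(C[i]-C[(i+1)%4]).round() for i in range(4)],"cen",C.mean(0))
e=(C[1]-C[0])+(C[2]-C[3]); e/=np.linalg.norm(e); print("yaw of vise +y dir deg",np.degrees(np.arctan2(e[1],e[0])))
ey=e; ex=np.array([e[1],-e[0]]); print(ey,ex)
sub=np.zeros(Z.shape,bool); sub[160:245,235:365]=1
def rep(n,m,o=np.zeros(2)):
    q=P[m]*1000; 
    if len(q)==0: return
    v=np.c_[(q[:,:2]-o)@ex,(q[:,:2]-o)@ey]
    print(n,len(q),"xyz",q.mean(0).round(1),"vise-x",v[:,0].min().round(),v[:,0].max().round(),"vise-y",v[:,1].min().round(),v[:,1].max().round(), "z",q[:,2].min().round(),q[:,2].max().round())
Y=P[...,1]
hi=sub&(Z>.143)
n,lab=cv2.connectedComponents(hi.astype(np.uint8))
for i in range(1,n): rep("hi%d"%i,lab==i)
u=np.indices(Z.shape)
def box(a,b,c_,d_): return (u[1]>=235+a/6)&(u[1]<=235+b/6)&(u[0]>=160+c_/6)&(u[0]<=160+d_/6)
rep("paddle",box(330,410,280,335)&(Z>.088)&(Z<.1))
rep("steelback",box(198,222,90,250)&(Z>.05)&(Z<.1))
rep("movjaw",box(140,190,80,350)&(Z>.07)&(Z<.1))
rep("fixjaw",box(445,485,100,290)&(Z>.07)&(Z<.1))
rep("lid",box(270,410,100,220)&(Z>.12))
```

```text
[[ 581.   97.]
 [ 567. -182.]
 [ 424. -174.]
 [ 441.  103.]] [np.float64(279.0), np.float64(143.0), np.float64(277.0), np.float64(140.0)] cen [503.24624657 -39.1280198 ]
yaw of vise +y dir deg -93.0839339115325
[-0.05379882 -0.9985518 ] [-0.9985518   0.05379882]
hi1 32 xyz [462.7 -90.4 150. ] vise-x -479.0 -454.0 vise-y 61.0 71.0 z 143.0 157.0
hi2 63 xyz [ 459.1 -144.7  150.1] vise-x -481.0 -453.0 vise-y 112.0 129.0 z 144.0 158.0
paddle 92 xyz [466.9 -28.8  93.9] vise-x -480.0 -456.0 vise-y -13.0 25.0 z 89.0 100.0
steelback 94 xyz [533.   46.4  78.9] vise-x -568.0 -498.0 vise-y -82.0 -67.0 z 52.0 89.0
movjaw 209 xyz [520.7  71.1  83.6] vise-x -572.0 -457.0 vise-y -109.0 -86.0 z 70.0 96.0
fixjaw 145 xyz [523.3 -76.2  86.5] vise-x -572.0 -480.0 vise-y 41.0 59.0 z 77.0 98.0
lid 291 xyz [532.6 -14.7 125.9] vise-x -560.0 -503.0 vise-y -42.0 15.0 z 120.0 135.0
```

```bash
cat >> h.py <<'E'
from scipy.spatial.transform import Rotation as R
O=np.array([.4638,-.071]); EY=np.array([-.0538,-.99855]); EX=np.array([-.99855,.0538])
def tcp():
    s=state(); q=s["orientation"]; r=R.from_quat(np.r_[q[1:],q[0]]); return s,np.array(s["tcp_pos"]),r
def tovise(p): return np.r_[(p[:2]-O)@EX,(p[:2]-O)@EY,p[2]]*1000
def go(vx,vy,z,yaw=None):
    "tool shift (mm) and turn (deg) to vise x,y,z mm; yaw=tool y's angle from vise -y, anticlockwise from above"
    s,p,r=tcp(); t=np.r_[O+(vx*EX+vy*EY)/1000,z/1000]
    print("t",round(float(s["time_s"]),2),"at vise",tovise(p).round(1),"F",np.round(s["wrist_force"],1),"gap",round(float(s["finger_gap"]),4),"q7",round(float(s["q"][6]),2))
    print("shift mm",(r.inv().apply(t-p)*1000).round(1))
    if yaw is not None:
        a=np.radians(yaw); y=-EY*np.cos(a)+EX*-1*np.sin(a)*1
        Y=np.r_[y,0]; Zt=np.array([0,0,-1.]); X=np.cross(Y,Zt); T=R.from_matrix(np.c_[X,Y,Zt])
        print("turn deg",np.degrees((r.inv()*T).as_rotvec()).round(1))
E
python3 -c "
from h import *
go(0,-20,230,0)"
```

```text
t 0.1 at vise [ 293.8 -671.5  229.9] F [ 0.3  0.1 -0.1] gap 0.0857 q7 -0.05
shift mm [-456.9 -549.6    1.4]
turn deg [ -0.1  -0.  -15.5]
```

Call:
move_arm(
  targets=[
    [[-0.04, -0.045, 0, 0, 0, 0, 0], [-0.08, -0.09, 0, 0, 0, 0, 0], [-0.11, -0.135, 0, 0, 0, 0, 0], [-0.14, -0.17, 0, 0, 0, 0, 0], [-0.17, -0.205, 0, 0, 0, 0, 0]],
  ],
)

```text
time_s: 0.6
tcp_pos: [0.2968, 0.3808, 0.2307]
orientation: [-0.0, 0.161, 0.987, -0.0]
wrist_force: [1.2, 0.1, 1.6]
finger_gap: 0.0123
gripper_force: 0.0
```

```bash
python3 -c "
from h import *
go(0,-20,200,0)"
```

```text
t 0.6 at vise [ 191.1 -442.1  230.7] F [1.2 0.1 1.6] gap 0.0123 q7 0.26
shift mm [-296.6 -356.    30.9]
turn deg [ -0.   -0.  -15.4]
```

The rows are not in the units I measure in: turns go in shares of 180 degrees. I convert before sending: -15.4 degrees / 180 = -0.0856.

Call:
move_arm(
  targets=[
    [[-0.04, -0.048, 0, 0, 0, -0.0167, 0], [-0.07, -0.084, 0, 0, 0, -0.0333, 0], [-0.1, -0.12, 0, 0, 0, -0.05, 0], [-0.13, -0.156, 0, 0, 0, -0.0667, 0], [-0.16, -0.192, 0, 0, 0, -0.0856, 0]],
  ],
)

```text
time_s: 1.1
tcp_pos: [0.3873, 0.148, 0.231]
orientation: [-0.0, 0.026, 1.0, 0.0]
wrist_force: [1.5, -0.0, -0.1]
finger_gap: -0.0002
gripper_force: 0.0
```

```bash
python3 -c "
from h import *
go(0,-20,200,0)"
```

```text
t 1.1 at vise [  88.2 -214.6  231. ] F [ 1.5 -0.  -0.1] gap -0.0002 q7 1.01
shift mm [ -87.9 -194.7   30.9]
turn deg [ 0.  -0.   0.1]
```

Call:
move_arm(
  targets=[
    [[-0.02, -0.045, 0, 0, 0, 0, 0], [-0.04, -0.09, 0, 0, 0, 0, 0], [-0.06, -0.135, 0, 0, 0, 0, 0], [-0.08, -0.185, 0.02, 0, 0, 0, 0], [-0.08, -0.185, 0.05, 0, 0, 0, 0]],
  ],
)

```text
time_s: 1.6
tcp_pos: [0.4608, -0.0455, 0.1836]
orientation: [0.005, 0.032, 0.999, -0.001]
wrist_force: [-0.1, 1.2, -0.5]
finger_gap: 0.0002
gripper_force: 0.0
```

Run:
```python
from h import *
go(0,-18,122,0)
d=cam("wrist"); save("w1",d["img"])
```

```text
t 1.6 at vise [  4.3 -25.3 183.6] F [-0.1  1.2 -0.5] gap 0.0002 q7 1.58
shift mm [-3.9 -7.2 61.7]
turn deg [-0.   0.5 -0.6]
```

View pics/w1.png

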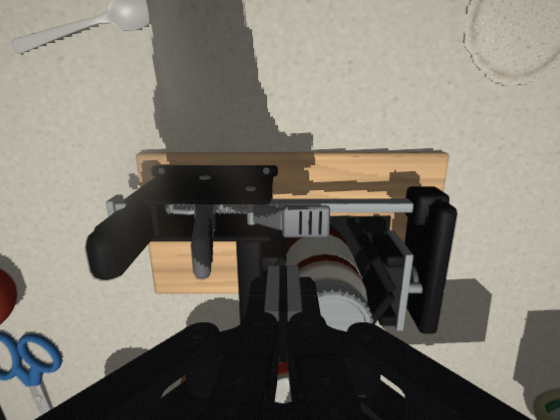

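The wrist view shows the closed fingertips at (285,270), between the paddle at (305,222) and the trigger at (202,240), as planned. I descend, then push in steps.

Call:
move_arm(
  targets=[
    [[-0.004, -0.004, 0.03, 0, 0, 0, 0], [-0.004, -0.004, 0.06, 0, 0, 0, 0], [-0.004, -0.004, 0.06, 0, 0, 0, 0]],
  ],
)

```text
time_s: 1.95
tcp_pos: [0.4564, -0.0425, 0.1178]
orientation: [-0.005, 0.027, 1.0, -0.001]
wrist_force: [-1.4, 0.9, 0.9]
finger_gap: 0.0004
gripper_force: 0.0
```

Run:
```python
from h import *
go(0,0,122,0)
```

```text
t 1.95 at vise [  8.9 -28.1 117.8] F [-1.4  0.9  0.9] gap 0.0004 q7 1.68
shift mm [ -8.9 -28.1  -4.2]
turn deg [-0.1 -0.6 -0. ]
```

Call:
move_arm(
  targets=[
    [[0, -0.006, 0, 0, 0, 0, 0], [0, -0.012, 0, 0, 0, 0, 0], [0, -0.018, 0, 0, 0, 0, 0], [0, -0.022, 0, 0, 0, 0, 0], [0, -0.026, 0, 0, 0, 0, 0]],
  ],
)

```text
time_s: 2.45
tcp_pos: [0.4599, -0.0696, 0.1221]
orientation: [0.001, 0.028, 1.0, 0.0]
wrist_force: [0.2, -0.5, 0.7]
finger_gap: -0.0002
gripper_force: 0.0
```

Run:
```python
from h import *
go(0,0,122,0)
```

```text
t 2.45 at vise [  4.   -1.2 122.1] F [ 0.2 -0.5  0.7] gap -0.0002 q7 1.75
shift mm [-4.  -1.2  0.1]
turn deg [ 0.   0.1 -0.1]
```

Call:
move_arm(
  targets=[
    [[-0.004, -0.004, 0, 0, 0, 0, 0], [-0.004, -0.008, 0, 0, 0, 0, 0], [-0.004, -0.012, 0, 0, 0, 0, 0]],
  ],
)

```text
time_s: 2.75
tcp_pos: [0.4633, -0.0807, 0.1215]
orientation: [0.0, 0.027, 1.0, 0.0]
wrist_force: [0.7, 3.6, 1.4]
finger_gap: 0.0
gripper_force: 1.2
```

Call:
move_arm(
  targets=[
    [[0, -0.004, 0, 0, 0, 0, 0], [0, -0.008, 0, 0, 0, 0, 0], [0, -0.01, 0, 0, 0, 0, 0]],
  ],
)

```text
time_s: 3.05
tcp_pos: [0.4627, -0.0907, 0.1216]
orientation: [0.0, 0.027, 1.0, 0.001]
wrist_force: [-0.2, 5.5, 2.5]
finger_gap: -0.0001
gripper_force: 2.6
```

Run:
```python
from h import *
go(0,0,122,0)
```

```text
t 3.05 at vise [  0.   19.7 121.6] F [-0.2  5.5  2.5] gap -0.0001 q7 1.81
shift mm [-0.  19.7 -0.4]
turn deg [ 0.1  0.  -0.1]
```

Call:
move_arm(
  targets=[
    [[0, -0.003, 0, 0, 0, 0, 0], [0, -0.006, 0, 0, 0, 0, 0], [0, -0.009, 0, 0, 0, 0, 0]],
  ],
)

```text
time_s: 3.35
tcp_pos: [0.4622, -0.0991, 0.1215]
orientation: [0.0, 0.027, 1.0, 0.001]
wrist_force: [-1.2, 4.7, 3.3]
finger_gap: -0.0002
gripper_force: 2.3
```

Call:
move_arm(
  targets=[
    [[0, -0.003, 0, 0, 0, 0, 0], [0, -0.004, 0, 0, 0, 0, 0]],
  ],
)

```text
time_s: 3.55
tcp_pos: [0.4619, -0.1037, 0.1214]
orientation: [0.0, 0.027, 1.0, 0.001]
wrist_force: [0.5, 5.4, 2.0]
finger_gap: 0.0001
gripper_force: 3.0
```

Run:
```python
from h import *
go(0,0,122,0)
d=cam("top"); save("t2",cv2.resize(d["img"][160:245,235:365],None,fx=6,fy=6,interpolation=cv2.INTER_CUBIC))
P=pts(d); Z=P[...,2]; u=np.indices(Z.shape)
# steel bar left end: moving jaw arm outer side
m=(u[1]>=245)&(u[1]<=290)&(u[0]>=170)&(u[0]<=220)&(Z>.075)&(Z<.1)
v=np.c_[(P[m][:,:2]-O)@EX,(P[m][:,:2]-O)@EY]*1000; print(np.percentile(v[:,1],[1,10,50,90]).round(1))
```

```text
t 3.55 at vise [1.000e-01 3.270e+01 1.214e+02] F [0.5 5.4 2. ] gap 0.0001 q7 1.84
shift mm [-0.1 32.7 -0.5]
turn deg [ 0.1  0.  -0.1]
[-149.7 -146.2 -133.2  -88.4]
```

View pics/t2.png

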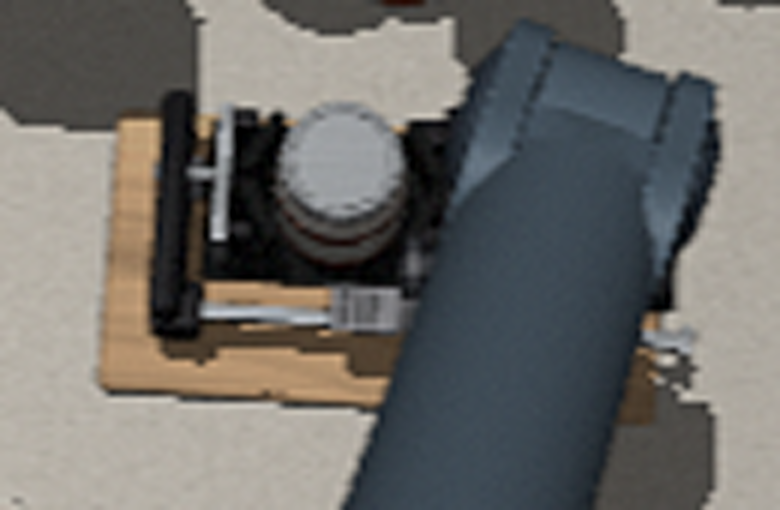

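The jaw's steel back moved from crop x 210 to 224, about 7 mm, and the jar is still in place at (340,160). I finish this stroke, then let the trigger back.

Call:
move_arm(
  targets=[
    [[0, -0.002, 0, 0, 0, 0, 0], [0, -0.003, 0, 0, 0, 0, 0]],
  ],
)

```text
time_s: 3.8
tcp_pos: [0.4617, -0.1061, 0.1213]
orientation: [0.0, 0.027, 1.0, 0.001]
wrist_force: [1.0, 6.5, 1.9]
finger_gap: 0.0002
gripper_force: 3.3
```

```bash
cat >> h.py <<'E'
def jaw():
    "steel back of pad: bright columns, rows 178-200 -> vise y via ray at z=86"
    d=cam("top"); g=cv2.cvtColor(d["img"],cv2.COLOR_RGB2GRAY).astype(float)
    b=g[180:196,262:284].mean(0); x=np.arange(262,284)
    k=b.argmax(); w=slice(max(k-2,0),k+3); c=(x[w]*(b[w]-b.min())).sum()/(b[w]-b.min()).sum()
    p=ray(d,c,188,.08); lm=cv2.inRange(d["img"],(105,105,105),(255,255,255))
    P=pts(d); Z=P[...,2]; m=np.zeros(Z.shape,bool); m[170:205,270:330]=1; m&=(abs(Z-.126)<.005); q=P[m]
    cc,r=cv2.minEnclosingCircle((q[:,:2]*1000).astype(np.float32))
    print("back px",c.round(2),"vise y",tovise(p)[1].round(1),"lid vise",tovise(np.r_[np.array(cc)/1000,.126]).round(1),round(r,1))
E
python3 - <<'E'
from h import *
go(0,0,122,0)
jaw()
E
```

```text
t 3.8 at vise [  0.2  35.2 121.3] F [1.  6.5 1.9] gap 0.0002 q7 1.85
shift mm [-0.2 35.2 -0.6]
turn deg [ 0.1  0.  -0. ]
back px 271.79 vise y -115.8 lid vise [-65.9 -60.  126. ] 29.1
```

Call:
move_arm(
  targets=[
    [[0, -0.002, 0, 0, 0, 0, 0], [0, -0.002, 0, 0, 0, 0, 0]],
  ],
)

```text
time_s: 4.05
tcp_pos: [0.4615, -0.1085, 0.1212]
orientation: [0.0, 0.027, 1.0, 0.0]
wrist_force: [1.5, 4.5, 0.9]
finger_gap: -0.0
gripper_force: 2.5
```

Run:
```python
from h import *
go(0,0,122,0)
jaw()
```

```text
t 4.05 at vise [  0.2  37.6 121.2] F [1.5 4.5 0.9] gap -0.0 q7 1.86
shift mm [-0.2 37.6 -0.8]
turn deg [ 0.  0. -0.]
back px 272.07 vise y -115.0 lid vise [-66.3 -59.6 126. ] 28.7
```

Call:
move_arm(
  targets=[
    [[0, -0.001, 0, 0, 0, 0, 0], [0, -0.002, 0, 0, 0, 0, 0]],
  ],
)

```text
time_s: 4.3
tcp_pos: [0.4614, -0.1107, 0.121]
orientation: [0.0, 0.027, 1.0, 0.0]
wrist_force: [2.4, 3.6, -0.9]
finger_gap: 0.0001
gripper_force: 2.0
```

Call:
move_arm(
  targets=[
    [[0, -0.001, 0, 0, 0, 0, 0], [0, -0.001, 0, 0, 0, 0, 0]],
  ],
)

```text
time_s: 4.5
tcp_pos: [0.4611, -0.1119, 0.121]
orientation: [0.0, 0.027, 1.0, 0.0]
wrist_force: [2.3, 4.2, -1.7]
finger_gap: 0.0
gripper_force: 2.2
```

Run:
```python
from h import *
go(0,0,122,0)
jaw()
```

```text
t 4.5 at vise [  0.5  41.  121. ] F [ 2.3  4.2 -1.7] gap 0.0 q7 1.86
shift mm [-0.4 41.  -1. ]
turn deg [ 0.   0.  -0.1]
back px 272.64 vise y -113.3 lid vise [-65.4 -59.1 126. ] 29.2
```

Call:
move_arm(
  targets=[
    [[0, 0.012, 0, 0, 0, 0, 0], [0, 0.024, 0, 0, 0, 0, 0], [0, 0.036, 0, 0, 0, 0, 0], [0, 0.042, 0, 0, 0, 0, 0]],
  ],
)

```text
time_s: 4.95
tcp_pos: [0.4625, -0.0702, 0.1208]
orientation: [-0.001, 0.027, 1.0, -0.001]
wrist_force: [0.4, -0.6, -0.7]
finger_gap: -0.0004
gripper_force: 0.0
```

Run:
```python
from h import *
go(0,0,122,0)
jaw()
```

```text
t 4.95 at vise [  1.3  -0.7 120.8] F [ 0.4 -0.6 -0.7] gap -0.0004 q7 1.76
shift mm [-1.3 -0.7 -1.2]
turn deg [-0.1 -0.1 -0. ]
back px 272.24 vise y -114.5 lid vise [-65.8 -60.  126. ] 29.0
```

Call:
move_arm(
  targets=[
    [[0, -0.006, 0, 0, 0, 0, 0], [0, -0.013, 0, 0, 0, 0, 0], [0, -0.02, 0, 0, 0, 0, 0], [0, -0.026, 0, 0, 0, 0, 0], [0, -0.032, 0, 0, 0, 0, 0]],
  ],
)

```text
time_s: 5.5
tcp_pos: [0.4617, -0.1021, 0.1216]
orientation: [0.0, 0.028, 1.0, 0.001]
wrist_force: [-0.6, 4.1, 1.4]
finger_gap: -0.0004
gripper_force: 2.4
```

Call:
move_arm(
  targets=[
    [[0, -0.004, 0, 0, 0, 0, 0], [0, -0.007, 0, 0, 0, 0, 0], [0, -0.01, 0, 0, 0, 0, 0]],
  ],
)

```text
time_s: 5.8
tcp_pos: [0.461, -0.1112, 0.1211]
orientation: [-0.0, 0.028, 1.0, 0.001]
wrist_force: [2.2, 5.3, -1.6]
finger_gap: -0.0
gripper_force: 2.5
```

Run:
```python
from h import *
go(0,0,122,0)
jaw()
```

```text
t 5.8 at vise [  0.6  40.3 121.1] F [ 2.2  5.3 -1.6] gap -0.0 q7 1.86
shift mm [-0.5 40.3 -0.8]
turn deg [ 0.1 -0.  -0.1]
back px 263.12 vise y -141.2 lid vise [-65.7 -57.3 126. ] 29.2
```

Call:
move_arm(
  targets=[
    [[0, -0.002, 0, 0, 0, 0, 0], [0, -0.002, 0, 0, 0, 0, 0]],
  ],
)

```text
time_s: 6.05
tcp_pos: [0.461, -0.1121, 0.121]
orientation: [-0.0, 0.027, 1.0, 0.002]
wrist_force: [0.8, 7.4, 0.1]
finger_gap: 0.0002
gripper_force: 3.8
```

Call:
move_arm(
  targets=[
    [[0, 0.012, 0, 0, 0, 0, 0], [0, 0.024, 0, 0, 0, 0, 0], [0, 0.036, 0, 0, 0, 0, 0], [0, 0.044, 0, 0, 0, 0, 0]],
  ],
)

```text
time_s: 6.45
tcp_pos: [0.463, -0.0704, 0.1211]
orientation: [-0.0, 0.028, 1.0, -0.0]
wrist_force: [-0.4, -0.8, -0.5]
finger_gap: 0.0004
gripper_force: 0.0
```

Run:
```python
from h import *
go(0,0,122,0)
jaw()
```

```text
t 6.45 at vise [  0.8  -0.5 121.1] F [-0.4 -0.8 -0.5] gap 0.0004 q7 1.76
shift mm [-0.8 -0.5 -0.9]
turn deg [-0.  -0.  -0.1]
back px 262.9 vise y -141.9 lid vise [-65.3 -60.4 126. ] 29.0
```

Call:
move_arm(
  targets=[
    [[0, -0.007, 0, 0, 0, 0, 0], [0, -0.014, 0, 0, 0, 0, 0], [0, -0.02, 0, 0, 0, 0, 0], [0, -0.024, 0, 0, 0, 0, 0]],
  ],
)

```text
time_s: 6.9
tcp_pos: [0.4623, -0.0941, 0.1218]
orientation: [0.0, 0.028, 1.0, 0.001]
wrist_force: [-0.6, 6.9, 4.9]
finger_gap: -0.0
gripper_force: 3.3
```

Run:
```python
from h import *
go(0,0,122,0)
jaw()
```

```text
t 6.9 at vise [  0.2  23.1 121.8] F [-0.6  6.9  4.9] gap -0.0 q7 1.82
shift mm [-0.2 23.1 -0.2]
turn deg [ 0.1  0.  -0.1]
back px 263.34 vise y -140.6 lid vise [-65.9 -55.7 126. ] 29.2
```

```bash
cat >> h.py <<'E'
def jaw2(d=None):
    d=d or cam("top"); r=d["img"][...,0].astype(float)
    xs=[]
    for v in range(196,206):
        row=r[v,252:290]; k=np.argmax(row<row[:4].mean()/2) # first dark
        a,b=row[k-1],row[k]; h=row[:4].mean()/2; xs.append(252+k-1+(a-h)/max(a-b,1))
    x=np.median(xs); P=pts(d); Z=P[...,2]; m=np.zeros(Z.shape,bool); m[170:205,270:330]=1; m&=(abs(Z-.126)<.004)
    u=np.indices(Z.shape)[1][m]
    print("jaw edge px",x.round(2),"vise y",tovise(ray(d,x,201,.086))[1].round(1),"lid u",u.mean().round(2),"lid vise",np.round(tovise(P[m].mean(0)),1),m.sum())
E
python3 - <<'E'
from h import *
jaw2(dict(np.load("top.npz")))
d=cam("top"); jaw2(d); save("t3",cv2.resize(d["img"][160:245,235:365],None,fx=6,fy=6,interpolation=cv2.INTER_CUBIC))
E
```

```text
jaw edge px 258.14 vise y -152.8 lid u 291.24 lid vise [-65.6 -59.1 125.9] 226
jaw edge px 264.47 vise y -134.5 lid u 292.71 lid vise [-66.5 -54.9 125.6] 235
```

View pics/t3.png

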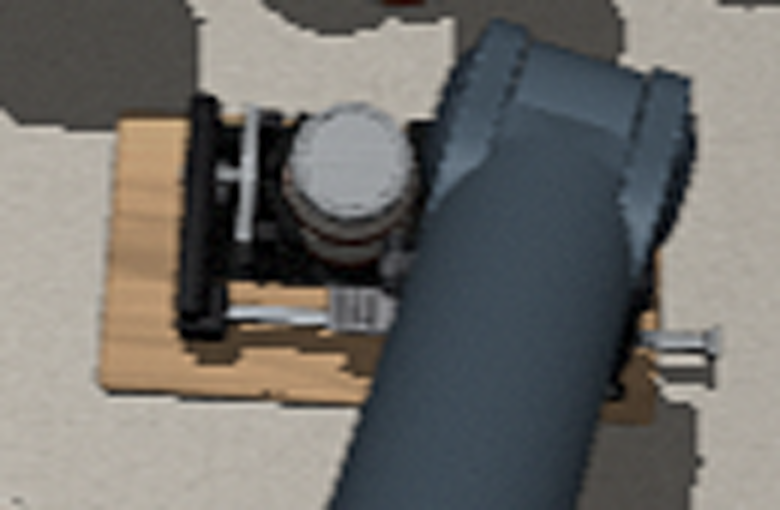

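The jaw's black arm is now at crop x 180–215, about 18 mm from its start. The pad is pushing the jar, with the lid at (352,160). I continue this stroke gently.

Call:
move_arm(
  targets=[
    [[0, -0.003, 0, 0, 0, 0, 0], [0, -0.006, 0, 0, 0, 0, 0], [0, -0.008, 0, 0, 0, 0, 0]],
  ],
)

```text
time_s: 7.3
tcp_pos: [0.4619, -0.1019, 0.1216]
orientation: [0.0, 0.028, 1.0, 0.001]
wrist_force: [0.8, 5.2, 4.0]
finger_gap: 0.0003
gripper_force: 3.1
```

Call:
move_arm(
  targets=[
    [[0, -0.002, 0, 0, 0, 0, 0], [0, -0.004, 0, 0, 0, 0, 0]],
  ],
)

```text
time_s: 7.5
tcp_pos: [0.4616, -0.105, 0.1215]
orientation: [0.0, 0.028, 1.0, 0.001]
wrist_force: [-0.2, 7.7, 3.5]
finger_gap: 0.0001
gripper_force: 3.7
```

Run:
```python
from h import *
go(0,0,122,0)
jaw2()
```

```text
t 7.5 at vise [  0.3  34.1 121.5] F [-0.2  7.7  3.5] gap 0.0001 q7 1.85
shift mm [-0.3 34.1 -0.4]
turn deg [ 0.2  0.  -0.1]
jaw edge px 265.61 vise y -131.1 lid u 293.62 lid vise [-64.9 -52.2 125.5] 244
```

Call:
move_arm(
  targets=[
    [[0, -0.002, 0, 0, 0, 0, 0], [0, -0.003, 0, 0, 0, 0, 0]],
  ],
)

```text
time_s: 7.75
tcp_pos: [0.4615, -0.1078, 0.1214]
orientation: [0.0, 0.027, 1.0, 0.001]
wrist_force: [0.5, 7.1, 1.8]
finger_gap: 0.0
gripper_force: 3.6
```

Call:
move_arm(
  targets=[
    [[0, -0.001, 0, 0, 0, 0, 0], [0, -0.002, 0, 0, 0, 0, 0]],
  ],
)

```text
time_s: 7.95
tcp_pos: [0.4613, -0.1102, 0.1212]
orientation: [0.0, 0.027, 1.0, 0.001]
wrist_force: [1.8, 5.1, 0.1]
finger_gap: -0.0003
gripper_force: 2.9
```

Run:
```python
from h import *
go(0,0,122,0)
jaw2()
```

```text
t 7.95 at vise [  0.4  39.2 121.2] F [1.8 5.1 0.1] gap -0.0003 q7 1.86
shift mm [-0.4 39.2 -0.8]
turn deg [ 0.1  0.  -0.1]
jaw edge px 266.45 vise y -128.7 lid u 294.55 lid vise [-66.  -49.7 125.9] 238
```

Call:
move_arm(
  targets=[
    [[0, -0.001, 0, 0, 0, 0, 0], [0, -0.001, 0, 0, 0, 0, 0]],
  ],
)

```text
time_s: 8.2
tcp_pos: [0.4612, -0.1112, 0.1211]
orientation: [0.0, 0.027, 1.0, 0.001]
wrist_force: [1.6, 5.6, -0.2]
finger_gap: 0.0002
gripper_force: 3.0
```

Call:
move_arm(
  targets=[
    [[0, -0.001, 0, 0, 0, 0, 0], [0, -0.001, 0, 0, 0, 0, 0]],
  ],
)

```text
time_s: 8.4
tcp_pos: [0.4612, -0.1119, 0.121]
orientation: [0.0, 0.027, 1.0, 0.001]
wrist_force: [1.3, 7.6, -0.2]
finger_gap: -0.0001
gripper_force: 3.1
```

Run:
```python
from h import *
go(0,0,122,0)
jaw2()
```

```text
t 8.4 at vise [  0.4  41.  121. ] F [ 1.3  7.6 -0.2] gap -0.0001 q7 1.87
shift mm [-0.4 41.  -0.9]
turn deg [ 0.1  0.  -0.1]
jaw edge px 266.52 vise y -128.5 lid u 294.39 lid vise [-65.3 -50.1 125.8] 238
```

Call:
move_arm(
  targets=[
    [[0, 0.012, 0, 0, 0, 0, 0], [0, 0.024, 0, 0, 0, 0, 0], [0, 0.036, 0, 0, 0, 0, 0], [0, 0.043, 0, 0, 0, 0, 0]],
  ],
)

```text
time_s: 8.85
tcp_pos: [0.4629, -0.0703, 0.1209]
orientation: [-0.0, 0.027, 1.0, -0.0]
wrist_force: [-0.7, -0.5, -0.1]
finger_gap: 0.0002
gripper_force: 0.0
```

Run:
```python
from h import *
go(0,0,122,0)
jaw2()
```

```text
t 8.85 at vise [  0.9  -0.7 120.9] F [-0.7 -0.5 -0.1] gap 0.0002 q7 1.76
shift mm [-0.9 -0.7 -1.1]
turn deg [-0.1 -0.  -0.1]
jaw edge px 266.43 vise y -128.8 lid u 290.06 lid vise [-65.2 -62.4 125.9] 117
```

Call:
move_arm(
  targets=[
    [[0, -0.006, 0, 0, 0, 0, 0], [0, -0.012, 0, 0, 0, 0, 0], [0, -0.016, 0, 0, 0, 0, 0]],
  ],
)

```text
time_s: 9.2
tcp_pos: [0.4626, -0.0869, 0.1217]
orientation: [0.0, 0.028, 1.0, 0.001]
wrist_force: [-0.7, 5.6, 3.5]
finger_gap: 0.0004
gripper_force: 2.9
```

Run:
```python
from h import *
go(0,0,122,0)
jaw2()
```

```text
t 9.2 at vise [  0.3  15.9 121.7] F [-0.7  5.6  3.5] gap 0.0004 q7 1.8
shift mm [-0.3 15.9 -0.3]
turn deg [ 0.1  0.  -0.2]
jaw edge px 266.46 vise y -128.7 lid u 293.69 lid vise [-66.5 -52.1 125.7] 213
```

Call:
move_arm(
  targets=[
    [[0, -0.002, 0, 0, 0, 0, 0], [0, -0.004, 0, 0, 0, 0, 0]],
  ],
)

```text
time_s: 9.45
tcp_pos: [0.4625, -0.0891, 0.1216]
orientation: [-0.0, 0.027, 1.0, 0.001]
wrist_force: [-0.8, 6.2, 4.6]
finger_gap: 0.0001
gripper_force: 3.2
```

Call:
move_arm(
  targets=[
    [[0, -0.001, 0, 0, 0, 0, 0], [0, -0.002, 0, 0, 0, 0, 0]],
  ],
)

```text
time_s: 9.65
tcp_pos: [0.4624, -0.0903, 0.1217]
orientation: [-0.0, 0.027, 1.0, 0.002]
wrist_force: [-1.4, 7.7, 6.1]
finger_gap: 0.0004
gripper_force: 3.9
```

Run:
```python
from h import *
go(0,0,122,0)
jaw2()
```

```text
t 9.65 at vise [  0.3  19.3 121.7] F [-1.4  7.7  6.1] gap 0.0004 q7 1.81
shift mm [-0.3 19.3 -0.2]
turn deg [ 0.2 -0.  -0. ]
jaw edge px 266.72 vise y -127.9 lid u 294.18 lid vise [-66.  -50.7 125.9] 237
```

Call:
move_arm(
  targets=[
    [[0, -0.001, 0, 0, 0, 0, 0], [0, -0.002, 0, 0, 0, 0, 0]],
  ],
)

```text
time_s: 9.9
tcp_pos: [0.4623, -0.0917, 0.1217]
orientation: [-0.0, 0.027, 1.0, 0.002]
wrist_force: [-1.2, 9.3, 5.6]
finger_gap: -0.0001
gripper_force: 4.2
```

Call:
move_arm(
  targets=[
    [[0, -0.001, 0, 0, 0, 0, 0], [0, -0.0015, 0, 0, 0, 0, 0]],
  ],
)

```text
time_s: 10.1
tcp_pos: [0.4623, -0.0929, 0.1218]
orientation: [-0.0, 0.027, 1.0, 0.002]
wrist_force: [-1.6, 8.5, 7.1]
finger_gap: 0.0002
gripper_force: 4.5
```

Run:
```python
from h import *
go(0,0,122,0)
jaw2()
```

```text
t 10.1 at vise [  0.3  22.  121.8] F [-1.6  8.5  7.1] gap 0.0002 q7 1.82
shift mm [-0.3 22.  -0.1]
turn deg [ 0.3 -0.   0. ]
jaw edge px 267.18 vise y -126.6 lid u 294.6 lid vise [-66.3 -49.5 125.6] 222
```

Call:
move_arm(
  targets=[
    [[0, -0.001, 0, 0, 0, 0, 0], [0, -0.002, 0, 0, 0, 0, 0]],
  ],
)

```text
time_s: 10.35
tcp_pos: [0.4622, -0.0945, 0.1218]
orientation: [-0.0, 0.027, 1.0, 0.003]
wrist_force: [-0.7, 10.0, 6.6]
finger_gap: -0.0001
gripper_force: 4.8
```

Call:
move_arm(
  targets=[
    [[0, -0.001, 0, 0, 0, 0, 0], [0, -0.001, 0, 0, 0, 0, 0]],
  ],
)

```text
time_s: 10.55
tcp_pos: [0.4621, -0.0954, 0.1218]
orientation: [-0.0, 0.027, 1.0, 0.003]
wrist_force: [-0.7, 10.0, 6.6]
finger_gap: -0.0003
gripper_force: 4.8
```

Run:
```python
from h import *
go(0,0,122,0)
jaw2()
```

```text
t 10.55 at vise [  0.3  24.5 121.8] F [-0.7 10.   6.6] gap -0.0003 q7 1.83
shift mm [-0.4 24.5 -0.1]
turn deg [ 0.3 -0.1  0. ]
jaw edge px 267.42 vise y -125.9 lid u 294.3 lid vise [-65.8 -50.4 125.9] 236
```

Call:
move_arm(
  targets=[
    [[0, -0.001, 0, 0, 0, 0, 0], [0, -0.0015, 0, 0, 0, 0, 0]],
  ],
)

```text
time_s: 10.8
tcp_pos: [0.4621, -0.0963, 0.1218]
orientation: [-0.0, 0.027, 1.0, 0.003]
wrist_force: [-1.2, 9.7, 8.0]
finger_gap: -0.0
gripper_force: 5.5
```

Call:
move_arm(
  targets=[
    [[0, -0.001, 0, 0, 0, 0, 0], [0, -0.001, 0, 0, 0, 0, 0]],
  ],
)

```text
time_s: 11.0
tcp_pos: [0.4621, -0.0972, 0.1218]
orientation: [-0.0, 0.027, 1.0, 0.003]
wrist_force: [-1.6, 9.8, 6.2]
finger_gap: 0.0001
gripper_force: 5.4
```

Run:
```python
from h import *
go(0,0,122,0)
jaw2()
```

```text
t 11.0 at vise [  0.3  26.2 121.8] F [-1.6  9.8  6.2] gap 0.0001 q7 1.84
shift mm [-0.3 26.2 -0. ]
turn deg [ 0.4 -0.1  0. ]
jaw edge px 267.45 vise y -125.8 lid u 294.46 lid vise [-65.3 -49.9 125.7] 218
```

Call:
move_arm(
  targets=[
    [[0, -0.001, 0, 0, 0, 0, 0], [0, -0.0015, 0, 0, 0, 0, 0]],
  ],
)

```text
time_s: 11.25
tcp_pos: [0.462, -0.0983, 0.1218]
orientation: [-0.0, 0.027, 1.0, 0.003]
wrist_force: [-0.6, 12.1, 7.5]
finger_gap: 0.0002
gripper_force: 5.7
```

Call:
move_arm(
  targets=[
    [[0, -0.001, 0, 0, 0, 0, 0], [0, -0.001, 0, 0, 0, 0, 0]],
  ],
)

```text
time_s: 11.45
tcp_pos: [0.4619, -0.0993, 0.1218]
orientation: [-0.0, 0.027, 1.0, 0.003]
wrist_force: [-1.0, 10.0, 7.0]
finger_gap: -0.0001
gripper_force: 5.6
```

Run:
```python
from h import *
go(0,0,122,0)
jaw2()
```

```text
t 11.45 at vise [  0.3  28.4 121.8] F [-1. 10.  7.] gap -0.0001 q7 1.84
shift mm [-0.3 28.4 -0. ]
turn deg [ 0.4 -0.1  0. ]
jaw edge px 267.59 vise y -125.4 lid u 294.44 lid vise [-66.6 -50.  126. ] 238
```

Call:
move_arm(
  targets=[
    [[0, -0.001, 0, 0, 0, 0, 0], [0, -0.0015, 0, 0, 0, 0, 0]],
  ],
)

```text
time_s: 11.7
tcp_pos: [0.4618, -0.1007, 0.1217]
orientation: [-0.001, 0.026, 1.0, 0.003]
wrist_force: [-1.4, 11.4, 8.0]
finger_gap: 0.0002
gripper_force: 6.0
```

Call:
move_arm(
  targets=[
    [[0, -0.001, 0, 0, 0, 0, 0], [0, -0.001, 0, 0, 0, 0, 0]],
  ],
)

```text
time_s: 11.9
tcp_pos: [0.4618, -0.1015, 0.1217]
orientation: [-0.001, 0.026, 1.0, 0.004]
wrist_force: [-0.7, 12.7, 6.7]
finger_gap: 0.0001
gripper_force: 6.0
```

Run:
```python
from h import *
go(0,0,122,0)
jaw2()
```

```text
t 11.9 at vise [  0.4  30.5 121.7] F [-0.7 12.7  6.7] gap 0.0001 q7 1.85
shift mm [-0.4 30.5 -0. ]
turn deg [ 0.4 -0.1  0.1]
jaw edge px 268.1 vise y -123.9 lid u 294.37 lid vise [-65.1 -50.1 125.6] 225
```

Call:
move_arm(
  targets=[
    [[0, -0.001, 0, 0, 0, 0, 0], [0, -0.0015, 0, 0, 0, 0, 0], [0, -0.0015, 0, 0, 0, 0, 0]],
  ],
)

```text
time_s: 12.25
tcp_pos: [0.4617, -0.1025, 0.1217]
orientation: [-0.001, 0.026, 1.0, 0.004]
wrist_force: [-0.8, 12.5, 6.7]
finger_gap: 0.0002
gripper_force: 6.4
```

Run:
```python
from h import *
go(0,0,122,0)
jaw2(); jaw2()
go(0,0,122,0)
```

```text
t 12.25 at vise [  0.4  31.6 121.7] F [-0.8 12.5  6.7] gap 0.0002 q7 1.85
shift mm [-0.4 31.6 -0.1]
turn deg [ 0.4 -0.1  0.1]
jaw edge px 268.19 vise y -123.7 lid u 294.32 lid vise [-65.3 -50.3 125.9] 234
jaw edge px 268.18 vise y -123.7 lid u 294.63 lid vise [-67.  -49.5 125.9] 232
t 12.35 at vise [  0.4  31.6 121.7] F [-0.5 12.5  7.7] gap -0.0 q7 1.85
shift mm [-0.4 31.6 -0. ]
turn deg [ 0.4 -0.1  0.1]
```

Call:
move_arm(
  targets=[
    [[0, 0.008, 0, 0, 0, 0, 0], [0, 0.016, 0, 0, 0, 0, 0], [0, 0.024, 0, 0, 0, 0, 0], [0, 0.036, 0, 0, 0, 0, 0]],
  ],
)

```text
time_s: 12.75
tcp_pos: [0.4628, -0.0727, 0.121]
orientation: [-0.0, 0.029, 1.0, -0.001]
wrist_force: [0.4, 1.7, -0.8]
finger_gap: -0.0001
gripper_force: 0.6
```

Run:
```python
from h import *
go(0,0,122,0)
jaw2(); jaw2()
```

```text
t 12.75 at vise [  0.9   1.7 121. ] F [ 0.4  1.7 -0.8] gap -0.0001 q7 1.76
shift mm [-0.9  1.7 -1. ]
turn deg [-0.1 -0.  -0.2]
jaw edge px 267.54 vise y -125.6 lid u 290.45 lid vise [-64.9 -61.3 126.3] 130
jaw edge px 267.54 vise y -125.5 lid u 290.01 lid vise [-65.  -62.5 125.7] 118
```

The jaw held: its edge is at px 267.54, against 266.43 one tooth earlier. With the pull at about 14.5 N and the tooth clicked, I go to the lid.

To row units: 16 degrees / 180 = 0.0889.

Call:
move_arm(
  targets=[
    [[0, 0.015, 0, 0, 0, 0, 0], [0, 0.015, -0.04, 0, 0, 0, 0.0], [-0.01, 0.02, -0.08, 0, 0, 0, 0.085], [-0.03, 0.035, -0.09, 0, 0, 0.0444, 0.085], [-0.05, 0.05, -0.09, 0, 0, 0.0889, 0.085]],
  ],
)

```text
time_s: 13.35
tcp_pos: [0.5184, -0.0258, 0.2142]
orientation: [0.003, 0.17, 0.985, 0.001]
wrist_force: [-0.6, -0.6, 0.4]
finger_gap: 0.0434
gripper_force: 0.0
```

Run:
```python
from h import *
go(-65.5,-50,205,-60)
print(np.round(state()["q"],2))
jaw2()
```

```text
t 13.35 at vise [-52.  -48.1 214.2] F [-0.6 -0.6  0.4] gap 0.0434 q7 1.33
shift mm [-12.3   5.6   9.3]
turn deg [ -0.1   0.4 -76.5]
[-0.69  0.17  0.73  1.96 -0.13  1.05  1.33]
jaw edge px 267.53 vise y -125.6 lid u nan lid vise [nan nan nan] 0h.py:44: RuntimeWarning: Mean of empty slice.
  print("jaw edge px",x.round(2),"vise y",tovise(ray(d,x,201,.086))[1].round(1),"lid u",u.mean().round(2),"lid vise",np.round(tovise(P[m].mean(0)),1),m.sum())
  ret = ret.dtype.type(ret / rcount)
  ret = um.true_divide(
```

To row units: 40 degrees / 180 = 0.2222.

Call:
move_arm(
  targets=[
    [[-0.008, 0.003, 0.005, 0, 0, 0.0444, 0.085], [-0.012, 0.005, 0.009, 0, 0, 0.0889, 0.085], [-0.012, 0.005, 0.009, 0, 0, 0.1333, 0.085], [-0.012, 0.005, 0.009, 0, 0, 0.1778, 0.085], [-0.012, 0.005, 0.009, 0, 0, 0.2222, 0.085]],
  ],
)

```text
time_s: 13.9
tcp_pos: [0.5283, -0.0252, 0.2018]
orientation: [-0.0, 0.496, 0.868, -0.001]
wrist_force: [0.5, 0.0, -0.2]
finger_gap: 0.0849
gripper_force: 0.0
```

Call:
move_arm(
  targets=[
    [[0, 0, 0, 0, 0, 0, 0.085]],
  ],
)

```text
time_s: 14.0
tcp_pos: [0.5284, -0.025, 0.2018]
orientation: [-0.0, 0.494, 0.87, -0.001]
wrist_force: [-0.2, 0.7, 0.4]
finger_gap: 0.0849
gripper_force: 0.0
```

Run:
```python
from h import *
go(-65.5,-50,205,60)
d=cam("wrist"); save("w2",d["img"])
```

```text
t 14.0 at vise [-62.  -49.4 201.8] F [-0.2  0.7  0.4] gap 0.0849 q7 0.7
shift mm [-1.5  3.2 -3.2]
turn deg [-0.1  0.1  3.9]
```

View pics/w2.png

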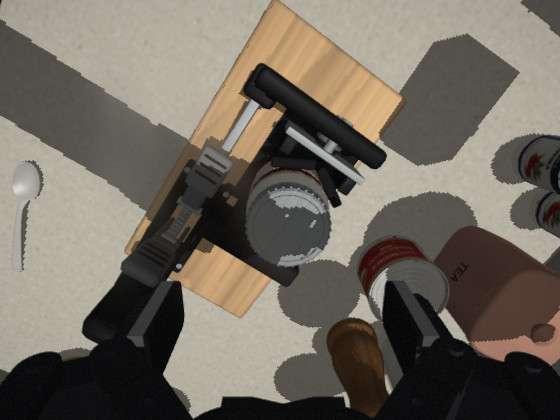

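The wrist view shows the lid at (289,225), centred between the pads at (170,315) and (405,315). The pads' descent path is clear of the trigger, with the can and mill farther back. I check the lid centre by depth.

Run:
```python
from h import *
d=cam("wrist"); P=pts(d); Z=P[...,2]; m=np.zeros(Z.shape,bool); m[170:280,235:345]=1; m&=(abs(Z-.126)<.004); q=P[m]
cc,r=cv2.minEnclosingCircle((q[:,:2]*1000).astype(np.float32)); c=np.r_[np.array(cc)/1000,.126]; v=tovise(c); print(m.sum(),v.round(1),r,np.median(q[:,2]))
go(v[0],v[1],104,60)
```

```text
5278 [-67.7 -48.1 126. ] 29.22880744934082 0.12449211023307301
t 14.1 at vise [-62.1 -49.8 202. ] F [ 0.9  0.1 -0.1] gap 0.0849 q7 0.7
shift mm [-4.5  3.7 98. ]
turn deg [-0.1  0.   4.1]
```

Call:
move_arm(
  targets=[
    [[-0.003, 0.0035, 0.03, 0, 0, 0, 0.085], [-0.003, 0.0035, 0.06, 0, 0, 0, 0.085], [-0.003, 0.0035, 0.08, 0, 0, 0, 0.085], [-0.003, 0.0035, 0.09, 0, 0, 0, 0.085], [-0.003, 0.0035, 0.098, 0, 0, 0, 0.085]],
  ],
)

```text
time_s: 14.6
tcp_pos: [0.5332, -0.0249, 0.1037]
orientation: [-0.0, 0.493, 0.87, -0.0]
wrist_force: [0.1, 0.4, 0.8]
finger_gap: 0.0846
gripper_force: 0.0
```

Call:
move_arm(
  targets=[
    [[0, 0, 0, 0, 0, 0, 0.066], [0, 0, 0, 0, 0, 0, 0.063], [0, 0, 0, 0, 0, 0, 0.06]],
  ],
)

```text
time_s: 14.9
tcp_pos: [0.5337, -0.0251, 0.1052]
orientation: [0.0, 0.494, 0.87, 0.0]
wrist_force: [-1.4, -1.1, 0.4]
finger_gap: 0.0598
gripper_force: 0.9
```

Run:
```python
from h import *
go(-66.7,-49,104,60)
```

```text
t 14.9 at vise [-67.3 -49.6 105.2] F [-1.4 -1.1  0.4] gap 0.0598 q7 0.82
shift mm [-0.1 -0.8  1.2]
turn deg [0.  0.  3.9]
```

Call:
move_arm(
  targets=[
    [[0, -0.0008, 0, 0, 0, 0, 0.058], [0, -0.0008, 0, 0, 0, 0, 0.05], [0, -0.0008, 0, 0, 0, 0, 0.04], [0, -0.0008, 0, 0, 0, 0, 0.04]],
  ],
)

```text
time_s: 15.3
tcp_pos: [0.5328, -0.0256, 0.1056]
orientation: [-0.0, 0.494, 0.87, 0.0]
wrist_force: [-3.8, -0.5, 6.9]
finger_gap: 0.056
gripper_force: 62.6
```

Run:
```python
from h import *
go(-66.7,-49,104,60)
print(state()["gripper_force"]); jaw2()
```

```text
t 15.3 at vise [-66.5 -49.  105.6] F [-3.8 -0.5  6.9] gap 0.056 q7 0.82
shift mm [-0.1  0.2  1.6]
turn deg [ 0.  -0.   3.9]
62.59476900100708
jaw edge px 259.46 vise y -149.0 lid u nan lid vise [nan nan nan] 0h.py:44: RuntimeWarning: Mean of empty slice.
  print("jaw edge px",x.round(2),"vise y",tovise(ray(d,x,201,.086))[1].round(1),"lid u",u.mean().round(2),"lid vise",np.round(tovise(P[m].mean(0)),1),m.sum())
  ret = ret.dtype.type(ret / rcount)
  ret = um.true_divide(
```

To row units: -26 degrees / 180 = -0.1444.

Call:
move_arm(
  targets=[
    [[0, 0, 0, 0, 0, -0.0222, 0.04], [0, 0, 0, 0, 0, -0.05, 0.04], [0, 0, 0, 0, 0, -0.0778, 0.04], [0, 0, 0, 0, 0, -0.1111, 0.04], [0, 0, 0, 0, 0, -0.1444, 0.04]],
  ],
)

```text
time_s: 15.85
tcp_pos: [0.5323, -0.0261, 0.1055]
orientation: [-0.0, 0.284, 0.959, 0.0]
wrist_force: [-4.9, -2.1, 7.7]
finger_gap: 0.0562
gripper_force: 62.6
```

Run:
```python
from h import *
go(-66.5,-49,105.6,60)
s=state(); print(s["gripper_force"],np.round(s["wrist_torque"],2)); d=cam("top"); save("t4",cv2.resize(d["img"][150:250,230:370],None,fx=5,fy=5,interpolation=cv2.INTER_CUBIC))
```

```text
t 15.85 at vise [-66.  -48.5 105.5] F [-4.9 -2.1  7.7] gap 0.0562 q7 1.23
shift mm [-0.2  0.7 -0.1]
turn deg [-0.  -0.1 30. ]
62.558873891830444 [-0.39  0.96 -0.33]
```

View pics/t4.png

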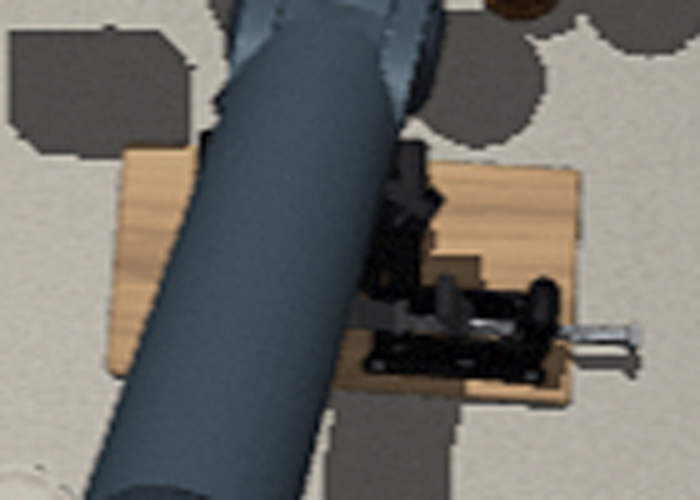

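The arm hides the jar here, but the bar end at (630,340) still sticks out, so the jaw is still clamped. The wrist torque of about 0.33 N m matches the lid turning, so I continue.

To row units: -29 degrees / 180 = -0.1611.

Call:
move_arm(
  targets=[
    [[0, 0, 0, 0, 0, -0.0333, 0.04], [0, 0, 0, 0, 0, -0.0667, 0.04], [0, 0, 0, 0, 0, -0.1, 0.04], [0, 0, 0, 0, 0, -0.1333, 0.04], [0, 0, 0, 0, 0, -0.1611, 0.04]],
  ],
)

```text
time_s: 16.4
tcp_pos: [0.5321, -0.0268, 0.1055]
orientation: [-0.001, 0.036, 0.999, -0.0]
wrist_force: [-4.9, -2.4, 7.6]
finger_gap: 0.0558
gripper_force: 62.7
```

To row units: -23 degrees / 180 = -0.1278.

Call:
move_arm(
  targets=[
    [[0, 0, 0, 0, 0, -0.0333, 0.04], [0, 0, 0, 0, 0, -0.0667, 0.04], [0, 0, 0, 0, 0, -0.1, 0.04], [0, 0, 0, 0, 0, -0.1278, 0.04], [0, 0, 0, 0, 0, -0.1278, 0.04]],
  ],
)

```text
time_s: 16.9
tcp_pos: [0.5321, -0.0275, 0.1055]
orientation: [-0.001, -0.164, 0.986, -0.001]
wrist_force: [-4.4, -3.1, 7.2]
finger_gap: 0.0561
gripper_force: 62.7
```

Run:
```python
from h import *
go(-66.5,-49,105.6,60)
s=state(); print(s["gripper_force"],np.round(s["wrist_torque"],2))
```

```text
t 16.9 at vise [-65.9 -47.1 105.5] F [-4.4 -3.1  7.2] gap 0.0561 q7 2.05
shift mm [-1.3  1.5 -0.1]
turn deg [-0.1 -0.  81.9]
62.734941244125366 [-0.73  0.88  0.33]
```

Call:
move_arm(
  targets=[
    [[0, 0, 0, 0, 0, 0, 0.06], [0, 0, 0, 0, 0, 0, 0.075], [0, 0, 0, 0, 0, 0, 0.085], [0, 0, 0, 0, 0, 0, 0.085]],
  ],
)

```text
time_s: 17.3
tcp_pos: [0.5332, -0.0243, 0.1044]
orientation: [0.0, -0.164, 0.986, 0.0]
wrist_force: [0.0, -0.1, -0.8]
finger_gap: 0.0853
gripper_force: 0.0
```

Call:
move_arm(
  targets=[
    [[0, 0, -0.01, 0, 0, 0, 0.085], [0, 0, -0.03, 0, 0, 0, 0.085], [0, 0, -0.06, 0, 0, 0, 0.085], [0, 0, -0.09, 0, 0, 0, 0.085]],
  ],
)

```text
time_s: 17.7
tcp_pos: [0.5325, -0.0249, 0.1955]
orientation: [-0.0, -0.164, 0.986, -0.0]
wrist_force: [0.5, 0.5, -0.2]
finger_gap: 0.0851
gripper_force: 0.0
```

Run:
```python
from h import *
d=cam("wrist"); save("w3",d["img"])
go(0,-36,200,90)
P=pts(d); Z=P[...,2]; m=np.zeros(Z.shape,bool); m[150:300,200:360]=1; m&=(abs(Z-.126)<.005); q=P[m]
cc,r=cv2.minEnclosingCircle((q[:,:2]*1000).astype(np.float32)); print(m.sum(),tovise(np.r_[np.array(cc)/1000,.126]).round(1),r)
```

```text
t 17.75 at vise [-70.2 -49.7 201.3] F [ 1.6 -0.2  2.1] gap 0.085 q7 1.98
shift mm [70.3 13.5  0.6]
turn deg [  0.5   0.5 111.9]
5682 [-68.1 -47.9 126. ] 29.3392391204834
```

View pics/w3.png

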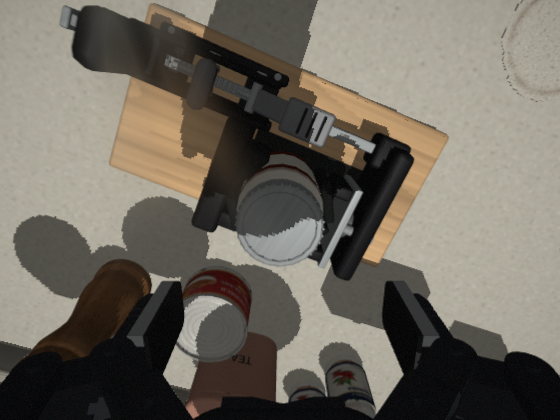

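The wrist view shows the jar upright and clamped with its lid on, centred at (281,222). The release paddle is at (310,120), beside the head. I move above the paddle with the fingers closed.

To row units: -20 degrees / 180 = -0.1111.

Call:
move_arm(
  targets=[
    [[0.02, 0.006, 0, 0, 0, -0.0278, 0], [0.04, 0.012, 0, 0, 0, -0.0556, 0], [0.055, 0.017, 0, 0, 0, -0.0833, 0], [0.064, 0.02, 0, 0, 0, -0.1111, 0], [0.064, 0.02, 0, 0, 0, -0.1111, 0]],
  ],
)

```text
time_s: 18.25
tcp_pos: [0.4646, -0.0268, 0.1946]
orientation: [0.0, -0.332, 0.943, 0.001]
wrist_force: [-0.8, 0.3, 0.3]
finger_gap: 0.0118
gripper_force: 0.0
```

Run:
```python
from h import *
d=cam("wrist"); P=pts(d); Z=P[...,2]
V=np.stack([(P[...,:2]-O)@EX,(P[...,:2]-O)@EY],-1)*1000
m=(abs(Z-.0925)<.005)&(abs(V[...,0])<16)&(V[...,1]>-75)&(V[...,1]<-10)
print(m.sum(),[ (np.percentile(V[m][:,i],[2,50,98])).round(1) for i in (0,1)],Z[m].mean())
d=cam("top"); P=pts(d); Z=P[...,2]; jaw2(d)
go(0,-44,105,-45)
```

```text
1579 [array([-14.2,  -1.9,  11.3]), array([-57.1, -38.8, -12.9])] 0.09245426981020138
jaw edge px 267.55 vise y -125.5 lid u nan lid vise [nan nan nan] 0
t 18.35 at vise [-1.000e-01 -4.440e+01  1.949e+02] F [-0.4  0.2  0.5] gap 0.0004 q7 2.25
shift mm [ 0.5 -0.2 89.9]
turn deg [-0.   0.1 -3.2]h.py:44: RuntimeWarning: Mean of empty slice.
  print("jaw edge px",x.round(2),"vise y",tovise(ray(d,x,201,.086))[1].round(1),"lid u",u.mean().round(2),"lid vise",np.round(tovise(P[m].mean(0)),1),m.sum())
  ret = ret.dtype.type(ret / rcount)
  ret = um.true_divide(
```

Call:
move_arm(
  targets=[
    [[0, 0, 0.035, 0, 0, 0, 0], [0, 0, 0.065, 0, 0, 0, 0], [0, 0, 0.085, 0, 0, 0, 0], [0, 0, 0.095, 0, 0, 0, 0]],
  ],
)

```text
time_s: 18.75
tcp_pos: [0.4652, -0.0268, 0.0975]
orientation: [-0.001, -0.332, 0.943, -0.0]
wrist_force: [-0.9, 0.9, -1.2]
finger_gap: 0.0001
gripper_force: 0.0
```

Call:
move_arm(
  targets=[
    [[0, 0, 0.003, 0, 0, 0, 0], [0, 0, 0.006, 0, 0, 0, 0], [0, 0, 0.008, 0, 0, 0, 0]],
  ],
)

```text
time_s: 19.05
tcp_pos: [0.467, -0.0263, 0.0927]
orientation: [0.001, -0.332, 0.943, 0.0]
wrist_force: [-3.0, 0.9, 9.3]
finger_gap: -0.0002
gripper_force: 4.6
```

```bash
python3 - <<'E' 2>/dev/null
from h import *
go(0,-44,85,-45)
jaw2()
E
```

```text
t 19.05 at vise [ -0.8 -44.8  92.7] F [-3.   0.9  9.3] gap -0.0002 q7 2.36
shift mm [ 1.2 -0.1  7.7]
turn deg [-0.   0.1 -3.1]
jaw edge px 267.55 vise y -125.5 lid u nan lid vise [nan nan nan] 0
```

Call:
move_arm(
  targets=[
    [[0, 0, 0.002, 0, 0, 0, 0], [0, 0, 0.004, 0, 0, 0, 0]],
  ],
)

```text
time_s: 19.3
tcp_pos: [0.4675, -0.0252, 0.0893]
orientation: [0.002, -0.333, 0.943, 0.001]
wrist_force: [-1.4, 2.9, 2.7]
finger_gap: -0.0003
gripper_force: 1.6
```

Call:
move_arm(
  targets=[
    [[0, 0, 0.002, 0, 0, 0, 0], [0, 0, 0.003, 0, 0, 0, 0]],
  ],
)

```text
time_s: 19.5
tcp_pos: [0.4676, -0.0254, 0.0854]
orientation: [0.002, -0.333, 0.943, 0.0]
wrist_force: [0.9, 4.5, 3.6]
finger_gap: -0.0
gripper_force: 2.2
```

```bash
python3 - <<'E' 2>/dev/null
from h import *
go(0,-44,85,-45)
jaw2()
E
```

```text
t 19.5 at vise [ -1.4 -45.7  85.4] F [0.9 4.5 3.6] gap -0.0 q7 2.36
shift mm [ 2.2 -0.4  0.4]
turn deg [-0.1  0.2 -3. ]
jaw edge px 257.47 vise y -154.8 lid u nan lid vise [nan nan nan] 0
```

Call:
move_arm(
  targets=[
    [[0, 0, 0.001, 0, 0, 0, 0], [0, 0, 0.0015, 0, 0, 0, 0], [0, 0, 0.0015, 0, 0, 0, 0], [0, 0, 0.0015, 0, 0, 0, 0], [0, 0, 0.0015, 0, 0, 0, 0]],
  ],
)

```text
time_s: 20.05
tcp_pos: [0.4669, -0.0258, 0.0833]
orientation: [0.001, -0.333, 0.943, 0.0]
wrist_force: [1.5, 5.1, 4.1]
finger_gap: 0.0002
gripper_force: 2.8
```

```bash
python3 - <<'E' 2>/dev/null
from h import *
go(0,-44,85,-45)
jaw2()
E
```

```text
t 20.05 at vise [ -0.7 -45.3  83.3] F [1.5 5.1 4.1] gap 0.0002 q7 2.37
shift mm [ 1.3 -0.5 -1.7]
turn deg [-0.   0.1 -3. ]
jaw edge px 256.18 vise y -158.5 lid u nan lid vise [nan nan nan] 0
```

Call:
move_arm(
  targets=[
    [[0, 0, 0, 0, 0, 0, 0], [0, 0, 0, 0, 0, 0, 0], [0, 0, 0, 0, 0, 0, 0]],
  ],
)

```text
time_s: 20.4
tcp_pos: [0.4669, -0.0259, 0.0833]
orientation: [0.001, -0.333, 0.943, 0.0]
wrist_force: [1.9, 4.3, 4.0]
finger_gap: 0.0
gripper_force: 2.8
```

```bash
python3 - <<'E' 2>/dev/null
from h import *
go(0,-44,85,-45)
jaw2()
E
```

```text
t 20.4 at vise [ -0.7 -45.2  83.3] F [1.9 4.3 4. ] gap 0.0 q7 2.37
shift mm [ 1.3 -0.4 -1.7]
turn deg [-0.   0.1 -3. ]
jaw edge px 256.19 vise y -158.5 lid u nan lid vise [nan nan nan] 0
```

Jaw fully back (px 256.2, as expected for 0). I rise clear and check.

Call:
move_arm(
  targets=[
    [[0, 0, -0.012, 0, 0, 0, 0], [0, 0, -0.04, 0, 0, 0, 0], [0, 0, -0.08, 0, 0, 0, 0], [0, 0, -0.12, 0, 0, 0, 0], [0, 0, -0.16, 0, 0, 0, 0]],
  ],
)

```text
time_s: 20.95
tcp_pos: [0.4638, -0.0292, 0.2435]
orientation: [-0.002, -0.331, 0.944, -0.001]
wrist_force: [1.1, 0.3, 0.3]
finger_gap: 0.0001
gripper_force: 0.0
```

Call:
move_arm(
  targets=[
    [[0.03, 0.03, 0, 0, 0, 0, 0], [0.05, 0.05, 0, 0, 0, 0, 0], [0.05, 0.05, 0, 0, 0, 0, 0], [0.05, 0.05, 0, 0, 0, 0, 0], [0.05, 0.05, 0, 0, 0, 0, 0]],
  ],
)

```text
time_s: 21.45
tcp_pos: [0.3956, -0.0202, 0.2427]
orientation: [-0.0, -0.332, 0.943, -0.0]
wrist_force: [0.2, 0.1, 0.4]
finger_gap: 0.0
gripper_force: 0.0
```

```bash
python3 - <<'E' 2>/dev/null
from h import *
go(0,-44,85,-45)
d=cam("wrist"); a=d["img"]; t=cam("top"); jaw2(t)
s=cam("scene")["img"]; save("end",np.hstack([cv2.resize(a,(400,300)),cv2.resize(s[160:370,150:430],(400,300))]))
E
```

```text
t 21.45 at vise [ 70.8 -47.1 242.7] F [0.2 0.1 0.4] gap 0.0 q7 2.12
shift mm [-50.8 -49.4 157.6]
turn deg [-0.  -0.  -3.1]
jaw edge px 256.16 vise y -158.6 lid u 293.78 lid vise [-81.2 -52.7 125.7] 81
```

View pics/end.png

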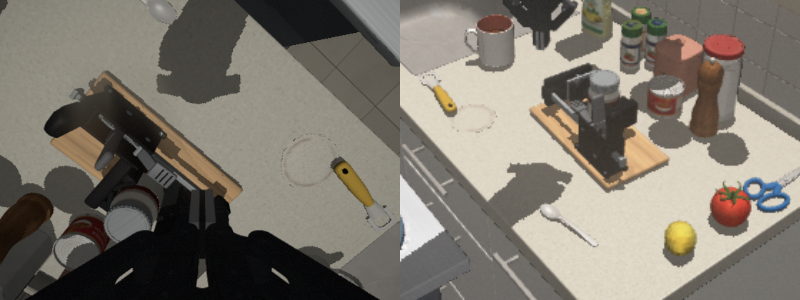

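The final views show the jar upright with its lid on at (605,85) in the right half, and the jaw fully back. The mug at (493,40), tomato and lemon are undisturbed, and the gripper is clear.

```bash
python3 -c "
from station import ticket
print(ticket.hand_in())"
```

```text
the job is handed in; nothing more can be done
None
```

I clamped the jar at about 14.5 N of pull on the trigger, turned the gripped lid about 78° anticlockwise, and ran the jaw fully back. The jar stands upright with its lid on, nothing else was disturbed, and I handed the job in at about 21.5 s. I judged the lid's turn from the gripper's rotation and the 0.33 N m wrist torque, not from marks on the jar.

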